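# Stand the set agar slants back upright

### The job

The agar in the two red-capped slant racks has set: with a fingertip, gently push each of these two racks up off its slanted legs so that it rocks back and stands upright on its flat base about where it is, without grasping, lifting or shoving it away. Leave the blue-capped rack resting slanted, its agar is still setting, and do not disturb the other things on the bench.

Things in the scene. Friction and masses are not known exactly. Their poses are not given: they have to be found in the camera images.
- rack_red_a: loose slant rack with 8 RED-capped tubes, clipped fast in 2 rows of 4; rack and tubes are one rigid body, 0.35-0.6 kg. Frame: origin at the centre of its flat base (64 mm in x, 108 in y), z along the tubes to the caps, y along the rows, x to its slanted legs. Shelves up to z = 67 mm; caps 19 mm across, z = 93 to 112, at x = +-12, y = +-12 and +-35. Upright when its z is vertical
- rack_red_a_heel (a point): middle of the pivot edge of rack_red_a, where flat base and slanted legs meet (rack frame x = 32, y = 0, z = 0 mm). Pushed level from the overhanging side at the caps (1 to 3 N), the rack rolls about this edge; after about 20 degrees it passes its balance and rocks down on to its base by itself
- rack_red_a_push (a point): outer line of the cap tops of rack_red_a on the overhanging side, midway between the two middle caps (rack frame x = 21, y = 0, z = 112 mm); about 77 mm above the bench at the start
- rack_red_b: a second red-capped rack, just like rack_red_a. At the start every rack rests on its slanted legs: its z leans 52 degrees from vertical towards its x side, roughly away from the robot, and the caps overhang the bench, their lowest rims some 66 to 77 mm up
- rack_red_b_heel (a point): middle of the pivot edge of rack_red_b, where flat base and slanted legs meet (rack frame x = 32, y = 0, z = 0 mm)
- rack_red_b_push (a point): outer line of the cap tops of rack_red_b on the overhanging side, midway between the two middle caps (rack frame x = 21, y = 0, z = 112 mm); about 77 mm above the bench at the start
- rack_blue: a third rack like rack_red_a, with BLUE caps; agar still setting, it stays slanted. The slanted legs of each rack are thin bars only in its two end plates (y = +-52 mm), 55 mm long, starting at the pivot edge x = 32, z = 0 and rising 52 degrees from the base towards +x
- rack_blue_heel (a point): middle of the pivot edge of rack_blue, where flat base and slanted legs meet (rack frame x = 32, y = 0, z = 0 mm)
- rack_blue_push (a point): outer line of the cap tops of rack_blue on the overhanging side, midway between the two middle caps (rack frame x = 21, y = 0, z = 112 mm); about 77 mm above the bench at the start
- dish_a: Petri dish with lid, 92 mm diameter, 16 mm high, red agar; origin under its centre
- dish_b: the same, stacked on dish_a
- dish_c: Petri dish with lid, 92 mm diameter, 16 mm high, yellow agar, lying alone; origin under its centre
- media: amber media bottle with blue cap, 70 mm diameter, 145 mm high, origin under its centre
- marker: white marker pen with black cap, 136 mm long along its x, 14 mm thick, lying; origin under its middle
- tipbox: open blue pipette-tip box, 85 x 123 x 69 mm high, origin under its centre

How it is judged:
At the end, for the whole second after the job is handed in: Both red-capped racks stand upright and still on their flat bases (tubes within 0.06 rad of vertical, base within 5 mm of the bench), their pivot edges within 60 mm of where they were; the blue-capped rack still rests slanted within 15 mm of its place; every other thing is within 20 mm of its place (angle between each of rack_red_a, rack_red_b's own z axis and vertical below 0.06 rad and height (world z) of each of rack_red_a, rack_red_a_heel, rack_red_b, rack_red_b_heel below 0.005 m and linear speed of each of rack_red_a, rack_red_b below 0.02 m/s and angular speed of each of rack_red_a, rack_red_b below 0.15 rad/s and distance of each of rack_red_a_heel, rack_red_b_heel from where it was at the start of the episode below 0.06 m and angle between rack_blue's own z axis and vertical between 0.85 and 0.96 rad and distance of rack_blue from where it was at the start of the episode below 0.015 m and distance of each of dish_a, dish_b, dish_c, media, marker, tipbox from where it was at the start of the episode below 0.02 m); the robot touches nothing.
It fails at once if a rack is lifted off the bench, or rocks over so far that its pivot edge rises more than 15 mm (height (world z) of any of rack_red_a_heel, rack_red_b_heel, rack_blue_heel above 0.015 m).
It fails at once if a red-capped rack is shoved more than 60 mm from its place (distance of any of rack_red_a_heel, rack_red_b_heel from where it was at the start of the episode above 0.06 m).
It fails at once if a rack is pushed with more than 20 N (contact force between any of the arm, the fingers and rack_red_a above 20 N or contact force between any of the arm, the fingers and rack_red_b above 20 N).
It fails at once if the blue-capped rack is moved more than 15 mm or rocked (distance of rack_blue from where it was at the start of the episode above 0.015 m or angle between rack_blue's own z axis and vertical below 0.82 rad).
It fails at once if another thing on the bench is moved more than 20 mm (distance of any of dish_a, dish_b, dish_c, media, marker, tipbox from where it was at the start of the episode above 0.02 m).
It also fails if it takes over 51 s, if anything falls off the work surface, if the arm or the gripper's body presses on something with over 40 N, if the wrist force passes 120 N, or if a joint passes its speed limit or range.

### The arm

A 7-joint arm with a two-finger parallel gripper is mounted at the origin on the work surface. World frame = base frame: x ahead of the robot, y to its left, z up, the work surface at z = 0. Lengths are in m, angles in rad, forces in N, time in s.
With the tool pointing down it reaches from about 0.4 to 0.875 m from the base axis. Payload 4.4 kg.
Tool frame: the origin (TCP) lies at the very end of the fingers, on their centre line; the grasp point (between the pads) lies 19 mm behind it; z points along the fingers, y is the direction in which the jaws open and shut (so a half turn about z gives the same grasp; the last joint's range is limited). The gripper opens to 85 mm and grips with 20 to 120 N. Pads are 22 mm wide; open, the fingers measure 114 mm over their backs; the gripper's body (76 mm by 85 mm) begins 54 mm behind the grasp point. The pads swing forward as they close: fully open they stand 13 mm farther back than shut.
Start: joints at [1.181, 0.628, 0.038, 1.517, -0.027, 0.996, -0.02], TCP at [0.207, -0.616, 0.208] pointing down, gripper open.
Joint ranges: [-3.06, 3.06], [-0.37, 2.12], [-1.25, 1.32], [0.18, 2.47], [-1.1, 4.24], [0.23, 1.98], [-2.94, 2.94]. Speed limits (rad/s): [2.57, 2.57, 3.14, 3.14, 3.14, 3.14, 3.14].

### API

Orientations are given as a unit quaternion [w, x, y, z].
In Python, from workcell import env gives the robot as it stands.
- The arm moves only by the shell command python3 -m jog 'ROWS'. ROWS is JSON, one flat list of numbers, 7 for each row, row after row: the turn, a rotation vector about the tool's x, y, z in rad, then the shift along the tool's x, y, z in cm, then the opening, from 0 (shut) to 1 (fully open). In form: [ax, ay, az, dx, dy, dz, claw, ax, ay, az, dx, dy, dz, claw, ...]. A call has 1 to 10 rows; each row is the pose to reach, as a shift and turn from the pose commanded when the call began, along the tool's axes at that moment; what a row does not reach only later rows make up. A row lasts 1/12 s, in which the tool goes at most 41.7 mm and 7.16 degrees, less where a joint would pass 70% of its speed; a pose out of reach is approached as far as the arm can. A call with a gripper value outside its range is refused whole. The fingers move at their own pace and stop on an object; the grip force is fixed at half the most. Time passes only in rows, so rows that repeat a pose let the fingers close. It gives the time, the measured TCP pose, the force and the opening at its end, in the units of the state.
- env.observe(): the state, without advancing time (a new reading comes with each control period).
- env.read_camera(name): name is "scene" or "top" or "wrist"; returns the picture (480x640x3 uint8, red, green, blue); there is no depth.
- env.get_calibration(name): a dict with "fx", "fy", "cx", "cy" (pixels), "origin" and "rotation" of the camera in the world. Camera axes: x right, y up, looking along -z (the intrinsics and any distortion apply to the point x, -y, -z); pixel columns grow to the right and rows downward; lengths in m; the calibration is good to about 2 mm. The wrist camera is an equidistant fisheye: a pixel r from the principal point sees the ray r / f radians off the axis. A picture is of the moment at which its call begins: read the wrist's pose just before it. get_calibration takes no time and is no camera call; for the wrist camera it gives the pose at the moment of the call.
- env.close_job(): hands the job in, once; it reports no verdict.
The state is a dict: "time": time; "joint_positions": joint angles; "joint_vel": joint speeds; "joint_torque": joint torques, N m; "position": TCP position; "ee_rot": TCP orientation; "wrist_force": force on the tool from outside, world axes, zero at the start; "ft_torque": the same for the moment, N m; "gripper_width": opening from 0.0 (shut) to 1.0 (fully open).
Only numpy, scipy, OpenCV 4.12 (cv2) and the standard library are available. Lean on these libraries where they do the work, as an engineer would, in place of code of your own. Each camera call takes 0.05 s, during which the arm holds its last target. There are 200 camera calls.

## Working session

There is one attempt and no reset: what is moved stays moved. The work goes in short steps, Python scripts to look and compute and a shell command to move; the robot and the scene stay as the last step left them, time stands still between calls to the robot, and variables do not carry over. Pictures are saved under pics/ and viewed, about 8 in all and at most 12, crops included, and the job is handed in when it is done.

```bash
mkdir -p pics; ls; python3 - <<'E'
from workcell import env
import cv2,numpy as np
for n in ("scene","top"):
    im=env.read_camera(n); cv2.imwrite(f"pics/{n}0.png",im[:,:,::-1])
    print(n,{k:np.round(v,4).tolist() for k,v in env.get_calibration(n).items() if not isinstance(v,str)})
o=env.observe();print(o)
E
```

```text
pics
scene {'fx': 453.1793, 'fy': 453.1793, 'cx': 317.5039, 'cy': 238.7461, 'origin': [1.3646, -0.359, 0.6005], 'rotation': [0.7258, 0.4159, 0.2594, 0.4826]}
top {'fx': 471.1283, 'fy': 471.1283, 'cx': 327.0686, 'cy': 244.8481, 'origin': [0.3607, -0.0083, 1.3455], 'rotation': [0.71, 0.0623, -0.0611, -0.6988]}
{'time': 0.1, 'joint_positions': array([ 1.181215  ,  0.62927296,  0.03846048,  1.51822587, -0.02698268,
        0.99631627, -0.01999697]), 'joint_vel': array([-1.25657200e-03, -6.36466868e-04, -4.89753767e-05, -3.94663737e-03,
        5.15131450e-04,  7.57716059e-04, -1.09128736e-03]), 'joint_torque': array([ 2.63040798e-03, -5.64528108e+01,  1.23012185e+00, -1.93973351e+01,
        1.12003522e-02,  5.44299925e-03,  1.56293760e-05]), 'position': array([ 0.20662923, -0.61566614,  0.20688233]), 'ee_rot': array([-8.37317588e-04,  9.86923888e-01,  1.61184716e-01, -1.57603786e-04]), 'wrist_force': array([-0.00313643, -0.49934924, -0.9828337 ]), 'ft_torque': array([-0.0237049 ,  0.00468757,  0.02222563]), 'gripper_width': 1.0004291476895155}
```

View pics/scene0.png

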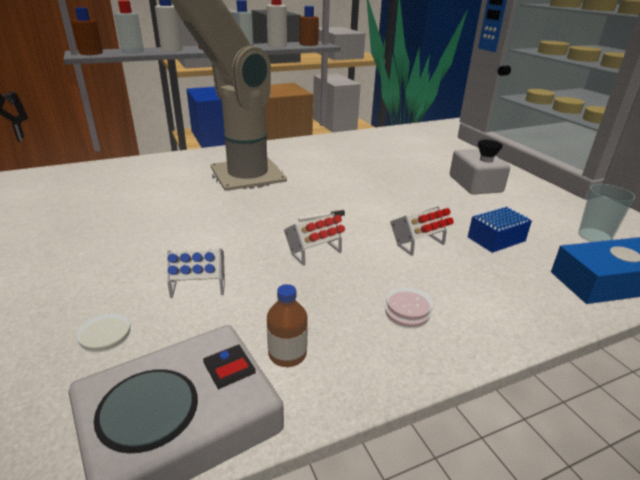

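View pics/top0.png

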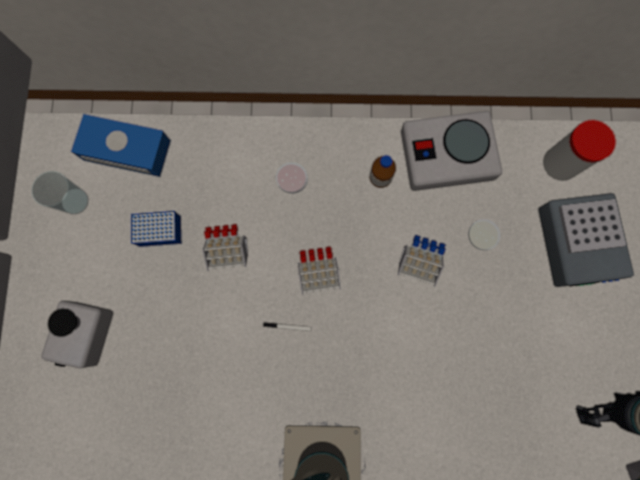

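The scene view shows blue rack at about (195,265), one red rack at (322,230) and another at (432,225). In the top view the red caps are at (222,231) and (316,255), the blue caps at (429,244). The media bottle at (383,170) and the dishes at (291,179) stand beyond the racks, and the tipbox is at (155,228).

```bash
cat > h.py <<'E'
from workcell import env
import cv2,numpy as np
from scipy.spatial.transform import Rotation as R
def ray(n,uv):
    c=env.get_calibration(n); q=np.array(c["rotation"]);
    M=R.from_quat(q[[1,2,3,0]]) if q.ndim==1 else R.from_matrix(q)
    uv=np.atleast_2d(uv)
    d=np.c_[(uv[:,0]-c["cx"])/c["fx"],-(uv[:,1]-c["cy"])/c["fy"],-np.ones(len(uv))]
    return np.array(c["origin"]),M.apply(d)
def onz(n,uv,z):
    o,d=ray(n,uv); return o+d*((z-o[2])/d[:,2])[:,None]
def red(im):
    h=cv2.cvtColor(im,cv2.COLOR_RGB2HSV)
    return (((h[...,0]<6)|(h[...,0]>174))&(h[...,1]>170)&(h[...,2]>70)).astype(np.uint8)
E
python3 - <<'E'
from h import *
S,C=np.sin(np.radians(52)),np.cos(np.radians(52))
im=cv2.imread("pics/top0.png")[:,:,::-1].copy()
n,L,st,ce=cv2.connectedComponentsWithStats(cv2.dilate(red(im),np.ones((5,5))))
for i in range(1,n):
    x,y,w,h,a=st[i]
    if not(190<x<350 and 200<y<290): continue
    v,u=np.nonzero((L==i)&(red(im)>0)); 
    P=onz("top",np.c_[u,v],.0776)[:,:2]
    # front edge: per column min v
    cols=np.unique(u); f=np.array([[c,v[u==c].min()-.5] for c in cols])
    F=onz("top",f,.0776)[:,:2]
    k=np.polyfit(F[:,1],F[:,0],1); r=F[:,0]-np.polyval(k,F[:,1]); m=r>-0.001; k=np.polyfit(F[m,1],F[m,0],1)
    yaw=np.arctan(-k[0]); ex=np.array([np.cos(yaw),np.sin(yaw)]); ey=np.array([-ex[1],ex[0]])
    s=P@ey; t=F@ex
    print("blob",st[i],"yaw",np.degrees(yaw),"width",np.ptp(s),"want .089; push",ex*np.median(t[m])+ey*(s.min()+s.max())/2, "push z .0776")
for nm,uv,z in [("media base-ish",(383,172),.07),("dish_a",(291,179),.03),("tipbox",(155,228),.069),("blue caps",(429,244),.09),("marker",(288,326),.01)]:
    print(nm,onz("top",uv,z)[0].round(3))
# scene check: caps
im=cv2.imread("pics/scene0.png")[:,:,::-1].copy(); m=red(im)
n,L,st,ce=cv2.connectedComponentsWithStats(cv2.dilate(m,np.ones((7,7))))
for i in range(1,n):
    if st[i][4]>200: print("scene",st[i],onz("scene",ce[i],.088).round(3))
cr=cv2.resize(im[190:270,270:470],None,fx=4,fy=4,interpolation=cv2.INTER_CUBIC)
cv2.imwrite("pics/crop.png",cr[:,:,::-1])
E
```

```text
blob [203 223  36  17 480] yaw 7.563498624301093 width 0.08612299280216135 want .089; push [0.63207604 0.29079118] push z .0776
blob [299 246  35  18 496] yaw 7.978721342927018 width 0.08329903419506376 want .089; push [0.57216478 0.02819928] push z .0776
media base-ish [ 0.797 -0.159  0.07 ]
dish_a [0.786 0.104 0.03 ]
tipbox [0.626 0.473 0.069]
blue caps [ 0.589 -0.28   0.09 ]
marker [0.365 0.101 0.01 ]
scene [116   0  18  15 250] [[-5.214 -0.033  0.088]]
scene [416 206  40  29 854] [[0.619 0.285 0.088]]
scene [305 212  42  31 899] [[0.558 0.027 0.088]]
scene [213 355  38  27 675] [[ 0.886 -0.275  0.088]]
```

View pics/crop.png

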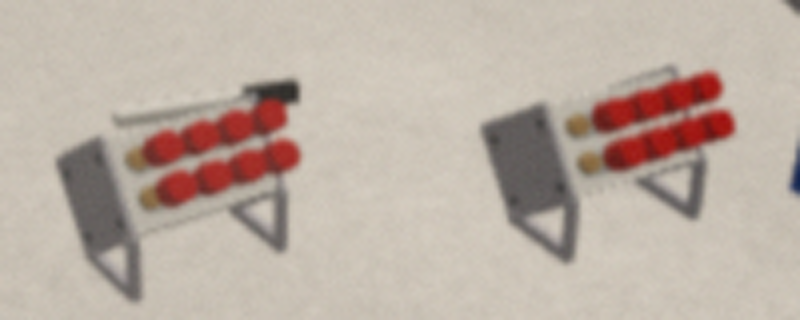

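```bash
cat >> h.py <<'E'
def delta(p,yawdeg):
    "rows' turn and shift (cm) from the measured pose to tool-down at p with tool x at yaw"
    o=env.observe(); q=np.array(o["ee_rot"]); M=R.from_quat(q[[1,2,3,0]])
    T=R.from_euler('z',yawdeg,degrees=True)*R.from_euler('x',180,degrees=True)
    print("turn",(M.inv()*T).as_rotvec().round(4),"shift cm",(M.inv().apply(np.array(p)-o["position"])*100).round(2))
    print("at",o["position"].round(4),"t",o["time"],"F",np.round(o["wrist_force"],2))
E
python3 -c "
from h import *
delta([.625,.0355,.28],8)"
```

```text
turn [-0.0017  0.0002  0.1842] shift cm [ 60.38 -48.43  -7.23]
at [ 0.2066 -0.6157  0.2069] t 0.1 F [-0.   -0.5  -0.98]
```

```bash
python3 -m jog '[0,0,0,0,0,-4,0, 0,0,0.02,3,-2.4,-7.2,0, 0,0,0.04,6,-4.8,-7.2,0, 0,0,0.06,9,-7.2,-7.2,0, 0,0,0.08,12,-9.6,-7.2,0, 0,0,0.1,15,-12,-7.2,0, 0,0,0.12,18,-14.4,-7.2,0, 0,0,0.14,21,-16.8,-7.2,0, 0,0,0.16,24,-19.2,-7.2,0, 0,0,0.184,27,-21.7,-7.2,0]'; python3 -c "
from h import *
delta([.625,.0355,.28],8)"
```

```text
time: 0.93
position: [0.3943, -0.3229, 0.2796]
ee_rot: [-0.0, 0.998, 0.069, -0.0]
wrist_force: [0.6, 0.3, -0.3]
gripper_width: 0.002
turn [-0.0002  0.0002 -0.0012] shift cm [ 27.8  -32.31  -0.04]
at [ 0.3943 -0.3229  0.2796] t 0.9333 F [ 0.62  0.29 -0.27]
```

```bash
python3 -m jog '[0,0,0,2.8,-3.2,0,0, 0,0,0,5.6,-6.4,0,0, 0,0,0,8.4,-9.6,0,0, 0,0,0,11.2,-12.8,0,0, 0,0,0,14,-16,0,0, 0,0,0,16.8,-19.2,0,0, 0,0,0,19.6,-22.6,0,0, 0,0,0,22.4,-26,0,0, 0,0,0,25.5,-29.5,0,0, 0,0,0,27.8,-32.3,0,0]'; python3 -m jog '[0,0,0,0,0,3,0, 0,0,0,0,0,6,0, 0,0,0,0,0,8,0, 0,0,0,0,0,9,0, 0,0,0,0,0,10,0, 0,0,0,0,0,10,0]'
python3 - <<'E'
from h import *
delta([.625,.0355,.066],8)
a=env.read_camera("scene"); cv2.imwrite("pics/s1.png",a[150:360,200:500,::-1].repeat(2,0).repeat(2,1))
E
```

```text
time: 1.77
position: [0.6196, 0.0276, 0.2794]
ee_rot: [0.0, 0.998, 0.07, -0.0]
wrist_force: [-0.1, -1.0, -0.1]
gripper_width: -0.002
time: 2.27
position: [0.6181, 0.0256, 0.1781]
ee_rot: [0.0, 0.998, 0.07, -0.001]
wrist_force: [-0.2, 0.1, -0.3]
gripper_width: 0.002
turn [-0.0002  0.0028 -0.0001] shift cm [ 0.85 -0.88 11.21]
at [0.6181 0.0256 0.1781] t 2.2667 F [-0.24  0.1  -0.25]
```

View pics/s1.png

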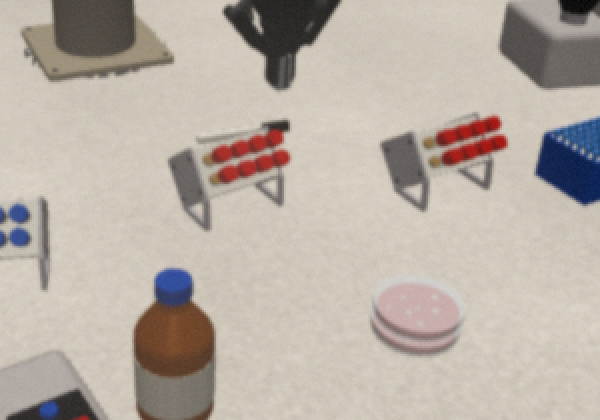

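The closed finger is at about (340,192) in the scene image, above red rack B, which is still slanted. I'll check its ray, then go down.

```bash
python3 - <<'E'
from h import *
print(onz("scene",(340,193),.178), onz("scene",(345,216),.0776))
E
python3 -m jog '[0,0,0,0.4,-0.4,3,0, 0,0,0,0.8,-0.8,6,0, 0,0,0,0.8,-0.8,8,0, 0,0,0,0.8,-0.8,9.5,0, 0,0,0,0.8,-0.8,10.5,0, 0,0,0,0.8,-0.8,11.2,0, 0,0,0,0.8,-0.8,11.2,0, 0,0,0,0.8,-0.8,11.2,0]'
python3 - <<'E'
from h import *
ex=np.array([np.cos(.136),np.sin(.136)])
p=np.array([.572,.028])+.011*ex
delta([*p,.066],8)
a=env.read_camera("scene"); cv2.imwrite("pics/s2.png",cv2.resize(a[170:290,250:450,::-1],None,fx=4,fy=4))
E
```

```text
[[0.57508888 0.04979943 0.178     ]] [[0.5080241  0.10166739 0.0776    ]]
time: 2.98
position: [0.6267, 0.0349, 0.0687]
ee_rot: [-0.0, 0.998, 0.07, 0.001]
wrist_force: [-0.4, 1.1, 0.1]
gripper_width: -0.0
turn [ 0.0001 -0.0017 -0.0001] shift cm [-4.41 -0.08  0.26]
at [0.6267 0.0349 0.0687] t 2.9833 F [-0.38  1.13  0.07]
```

View pics/s2.png

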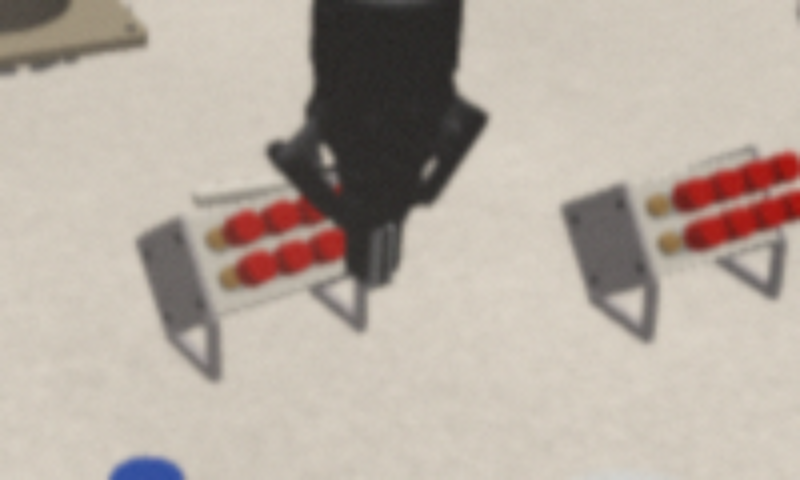

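```bash
python3 - <<'E'
from h import *
print("tip", onz("scene",(343,241),.0687))
c=env.get_calibration("scene"); q=np.array(c["rotation"]); M=R.from_quat(q[[1,2,3,0]])
for p in ([.6267,.0349,.0687],[.638,.036,.0687],[.572,.028,.0776],[.58,-.015,.0776],[.566,.072,.0776]):
    d=M.inv().apply(np.array(p)-c["origin"]); u=c["cx"]+c["fx"]*d[0]/-d[2]; v=c["cy"]-c["fy"]*d[1]/-d[2]
    print(p,(u,v),"crop",((u-250)*4,(v-170)*4))
E
```

```text
tip [[0.5976644  0.05244452 0.0687    ]]
[0.6267, 0.0349, 0.0687] (np.float64(341.69350585595726), np.float64(249.02366258272707)) crop (np.float64(366.774023423829), np.float64(316.0946503309083))
[0.638, 0.036, 0.0687] (np.float64(344.45222576711967), np.float64(251.54591308057707)) crop (np.float64(377.8089030684787), np.float64(326.18365232230826))
[0.572, 0.028, 0.0776] (np.float64(328.49300744736735), np.float64(234.15908620957543)) crop (np.float64(313.9720297894694), np.float64(256.63634483830174))
[0.58, -0.015, 0.0776] (np.float64(312.37899941836434), np.float64(239.4676204062728)) crop (np.float64(249.51599767345738), np.float64(277.8704816250912))
[0.566, 0.072, 0.0776] (np.float64(344.72157586448725), np.float64(229.3954204336037)) crop (np.float64(378.886303457949), np.float64(237.58168173441481))
```

The tip shows about 8 px higher than its measured pose predicts, while the rack edge projects right. Looking closer.

```bash
python3 - <<'E'
from h import *
a=env.read_camera("scene")[200:270,300:380]
b=env.read_camera("top")[170:300,240:400]
c=env.read_camera("wrist")
A=cv2.convertScaleAbs(cv2.resize(a,(400,350),interpolation=cv2.INTER_NEAREST),alpha=1.3)
B=cv2.resize(b,(400,325)); C=cv2.resize(c,(400,300))
o=np.zeros((600,800,3),np.uint8);o[:350,:400]=A;o[:325,400:]=B;o[300:,400:]=C
cv2.imwrite("pics/s3.png",o[:,:,::-1])
E
```

```text
(no output)
```

View pics/s3.png

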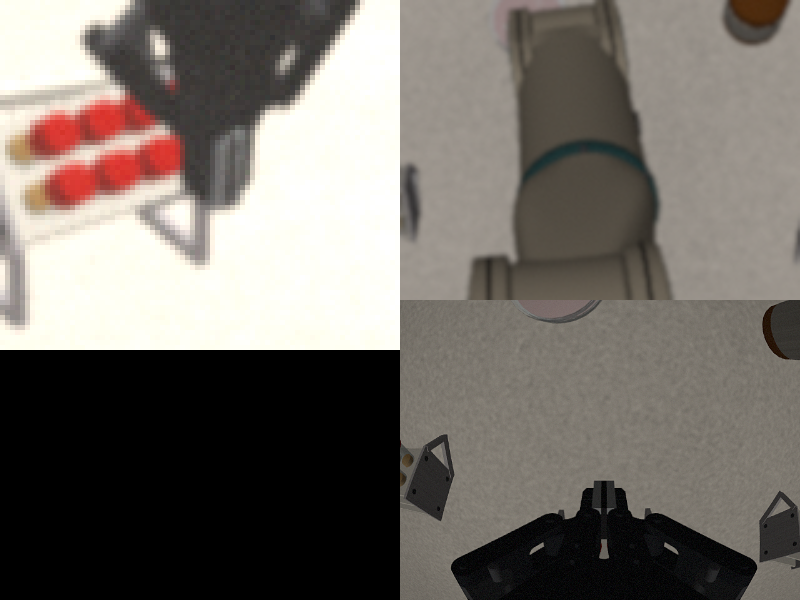

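```bash
python3 - <<'E'
from h import *
o=env.observe(); c=env.get_calibration("wrist"); print({k:np.round(v,4) for k,v in c.items() if not isinstance(v,str)})
q=np.array(c["rotation"]); M=R.from_quat(q[[1,2,3,0]])
tcp=np.array(o["position"]); print(tcp)
for z in (0,-.019,-.03):
  for fx in (0,.011):
    p=tcp+[fx,0,-z]
    d=M.inv().apply(p-c["origin"]); v=np.array([d[0],-d[1]]); th=np.arctan2(np.hypot(*v),-d[2])
    print(z,fx,np.array([c["cx"],c["cy"]])+c["fx"]*th*v/np.hypot(*v))
E
```

```text
{'fx': np.float64(371.6483), 'fy': np.float64(371.6483), 'cx': np.float64(325.9595), 'cy': np.float64(236.2321), 'origin': array([0.7033, 0.0448, 0.2363]), 'rotation': array([ 0.7457, -0.1163,  0.1013, -0.6482])}
[0.62668589 0.03494951 0.06889247]
0 0 [324.18989827 281.77844875]
0 0.011 [327.31278839 261.35270777]
-0.019 0 [323.99287078 299.47243796]
-0.019 0.011 [327.44821001 277.36677745]
-0.03 0 [323.86056559 311.45172517]
-0.03 0.011 [327.53990929 288.30674686]
```

The scene and wrist views both put the finger end about 20 mm above the reported TCP. With the TCP at about 0.048 m, the tip is below the rim at 0.0776 m on either reading, so I'll lower to that and approach.

```bash
python3 -m jog '[0,0,0,0,0,1,0, 0,0,0,-0.5,0,2.1,0, 0,0,0,-1,0,2.1,0, 0,0,0,-1.5,0,2.1,0, 0,0,0,-2,0,2.1,0, 0,0,0,-2.5,0,2.1,0, 0,0,0,-3,0,2.1,0, 0,0,0,-3.3,0,2.1,0, 0,0,0,-3.5,0,2.1,0, 0,0,0,-3.5,0,2.1,0]'
python3 -m jog '[0,0,0,-0.3,0,0,0, 0,0,0,-0.6,0,0,0, 0,0,0,-0.9,0,0,0, 0,0,0,-1.2,0,0,0, 0,0,0,-1.5,0,0,0, 0,0,0,-1.8,0,0,0, 0,0,0,-1.8,0,0,0]'
python3 - <<'E'
from h import *
delta([.583,.0295,.048],8)
a=env.read_camera("scene"); cv2.imwrite("pics/s4.png",cv2.resize(a[170:290,250:450,::-1],None,fx=4,fy=4))
E
```

```text
time: 4.02
position: [0.5908, 0.03, 0.047]
ee_rot: [0.0, 0.998, 0.07, 0.0]
wrist_force: [-0.4, 0.1, 0.4]
gripper_width: 0.001
time: 4.6
position: [0.5715, 0.0272, 0.0464]
ee_rot: [0.0, 0.998, 0.07, -0.001]
wrist_force: [0.4, 0.6, -1.1]
gripper_width: -0.006
turn [0.     0.0028 0.    ] shift cm [ 1.17 -0.07 -0.17]
at [0.5715 0.0272 0.0464] t 4.6 F [ 0.4   0.61 -1.1 ]
```

View pics/s4.png

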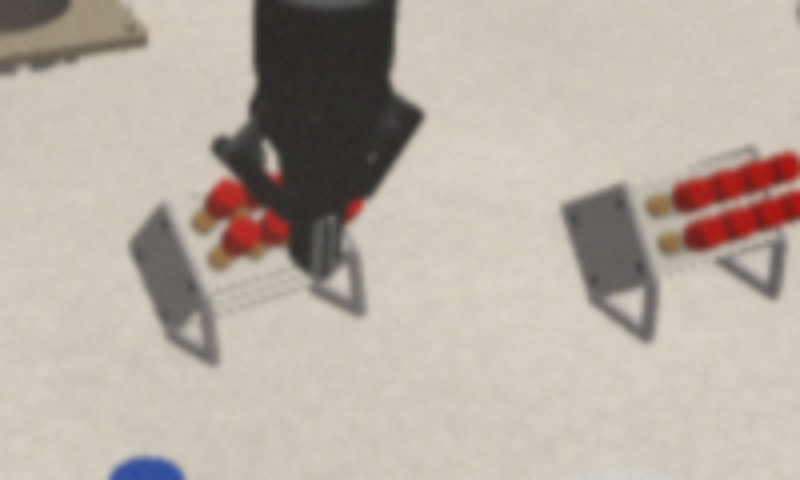

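Rack B is centred on the finger at crop (315,270), its legs are lifting, and it is rolling about the heel with little force. I'll continue slowly.

```bash
python3 -m jog '[0,0,0,-0.3,0,0,0, 0,0,0,-0.6,0,0,0, 0,0,0,-0.9,0,0,0, 0,0,0,-1.2,0,0,0, 0,0,0,-1.2,0,0,0]'
python3 - <<'E'
from h import *
a=env.read_camera("scene"); cv2.imwrite("pics/s5.png",cv2.resize(a[170:290,250:450,::-1],None,fx=4,fy=4))
E
```

```text
time: 5.07
position: [0.5602, 0.0257, 0.0466]
ee_rot: [0.0, 0.998, 0.07, -0.001]
wrist_force: [0.8, -0.2, -0.2]
gripper_width: -0.001
```

View pics/s5.png

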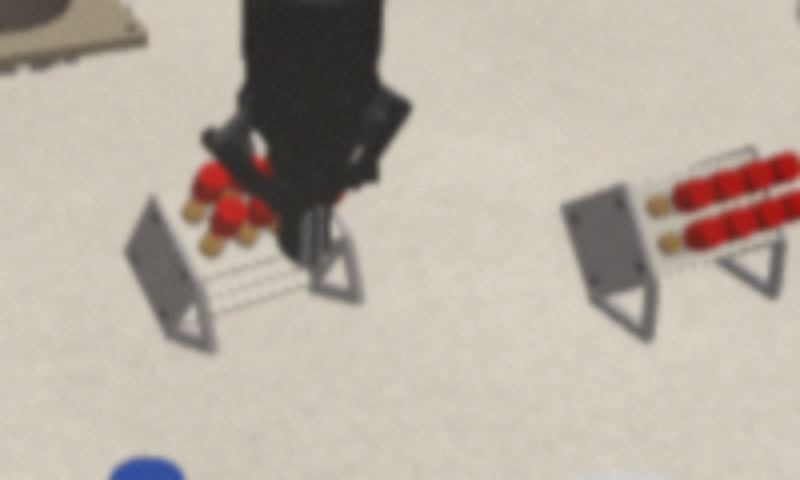

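Rolling further (about 16–19°), heel in place. A bit more, watching the cap centroid numerically.

```bash
cat >> h.py <<'E'
def caps(x0,x1):
    a=env.read_camera("scene"); m=red(a)[180:290,x0:x1]; v,u=np.nonzero(m); print("red n",len(u),"cx",u.mean()+x0,"cy",v.mean()+180,"top",v.min()+180)
    return a
E
python3 -m jog '[0,0,0,-0.3,0,0,0, 0,0,0,-0.6,0,0,0, 0,0,0,-0.9,0,0,0, 0,0,0,-0.9,0,0,0, 0,0,0,-0.9,0,0,0, 0,0,0,-0.9,0,0,0]'
python3 -c "
from h import *
caps(280,380)"
python3 -m jog '[0,0,0,0,0,0,0, 0,0,0,0,0,0,0]'
python3 -c "
from h import *
caps(280,380)"
```

```text
time: 5.62
position: [0.5527, 0.0246, 0.0468]
ee_rot: [-0.0, 0.998, 0.07, 0.0]
wrist_force: [-0.0, -0.6, 0.6]
gripper_width: 0.002
red n 125 cx 295.008 cy 207.888 top 202
time: 5.83
position: [0.5527, 0.0246, 0.0467]
ee_rot: [-0.0, 0.998, 0.07, 0.0]
wrist_force: [-0.1, 0.5, 0.2]
gripper_width: 0.004
red n 124 cx 294.8467741935484 cy 207.66129032258064 top 202
```

```bash
python3 - <<'E'
from h import *
a=caps(260,380)
c=env.get_calibration("scene"); q=np.array(c["rotation"]); M=R.from_quat(q[[1,2,3,0]])
ex=np.array([np.cos(.136),np.sin(.136)]);ey=np.array([-ex[1],ex[0]]);heel=np.array([.572,.028])-.0815*ex
for tilt in (52,37,32,27,0):
    t=np.radians(tilt)
    for x,y in ((-12,-35),(12,-35)):
        z=103; h=(32-x)*np.sin(t)+z*np.cos(t); r=(x-32)*np.cos(t)+z*np.sin(t)
        p=np.r_[heel+ex*r/1e3+ey*y/1e3,h/1e3]
        d=M.inv().apply(p-c["origin"]); print(tilt,x,(c["cx"]+c["fx"]*d[0]/-d[2]).round(1),(c["cy"]-c["fy"]*d[1]/-d[2]).round(1))
n,L,st,ce=cv2.connectedComponentsWithStats(red(a)); print([(s.tolist(),k.round(1).tolist()) for s,k in zip(st,ce) if 280>k[1]>180 and 250<k[0]<380])
E
```

```text
red n 124 cx 295.33870967741933 cy 207.83870967741936 top 202
52 -12 309.1 224.7
52 12 312.4 234.9
37 -12 303.2 215.5
37 12 307.3 224.6
32 -12 301.1 213.0
32 12 305.5 221.6
27 -12 299.0 210.8
27 12 303.6 218.9
0 -12 288.4 205.3
0 12 293.3 209.3
[([0, 0, 640, 480, 306189], [319.6, 239.6]), ([286, 202, 18, 14, 113], [293.7, 208.2]), ([311, 202, 3, 4, 9], [312.1, 203.4]), ([312, 207, 2, 2, 2], [312.5, 207.5])]
```

The caps fit upright. I'll back away, lift and look.

```bash
python3 -m jog '[0,0,0,2,0,0,0, 0,0,0,4,0,0,0, 0,0,0,7,0,0,0, 0,0,0,9,0,-2,0, 0,0,0,10,0,-6,0, 0,0,0,10,0,-10,0, 0,0,0,10,0,-14,0, 0,0,0,10,0,-18,0, 0,0,0,10,0,-20,0, 0,0,0,10,0,-20,0]'
python3 -c "
from h import *
ex=np.array([np.cos(.132),np.sin(.132)])
delta([*(np.array([.632,.291])+.06*ex),.2],7.6)
a=env.read_camera('scene'); cv2.imwrite('pics/s6.png',cv2.resize(a[170:290,250:450,::-1],None,fx=4,fy=4))"
```

```text
time: 6.77
position: [0.655, 0.0388, 0.253]
ee_rot: [-0.0, 0.998, 0.07, 0.006]
wrist_force: [-0.2, -0.0, 0.2]
gripper_width: -0.002
turn [ 0.0005 -0.0111  0.0069] shift cm [  7.17 -25.25   5.37]
at [0.655  0.0388 0.253 ] t 6.7667 F [-0.16 -0.04  0.17]
```

View pics/s6.png

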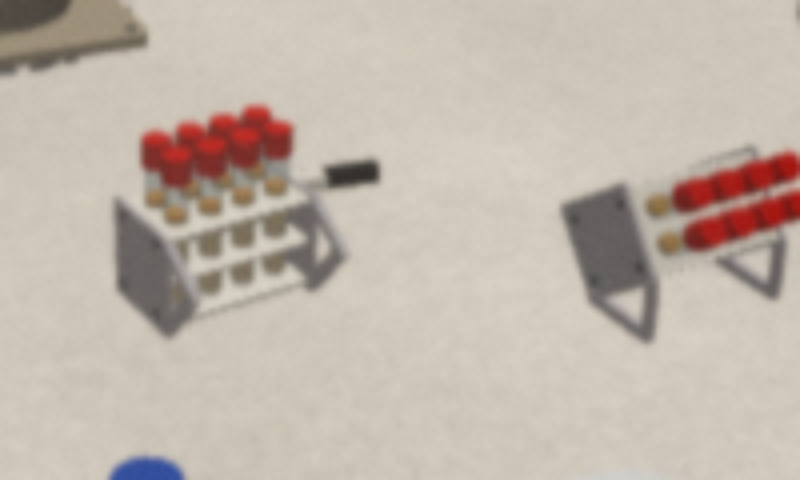

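Rack B stands upright at crop (215,220), about in place. Now rack A.

```bash
python3 -m jog '[0,-0.01,0.007,0.8,-3,0,0, 0,-0.01,0.007,1.7,-6,0,0, 0,-0.01,0.007,2.6,-9,0,0, 0,-0.01,0.007,3.5,-12,0,0, 0,-0.01,0.007,4.4,-15,0,0, 0,-0.01,0.007,5.3,-18,0,0, 0,-0.01,0.007,6.2,-21,0,0, 0,-0.01,0.007,6.8,-23.5,0,0, 0,-0.01,0.007,7.2,-25.2,2,0, 0,-0.01,0.007,7.2,-25.2,5.4,0]'
python3 -m jog '[0,0,0,0,0,0,0, 0,0,0,0,0,0,0]'
python3 -c "
from h import *
ex=np.array([np.cos(.132),np.sin(.132)])
delta([*(np.array([.632,.291])+.06*ex),.048],7.6)"
```

```text
time: 7.65
position: [0.688, 0.3062, 0.1939]
ee_rot: [-0.003, 0.998, 0.07, -0.003]
wrist_force: [-0.5, 0.9, -0.5]
gripper_width: 0.002
time: 7.82
position: [0.6855, 0.2965, 0.1889]
ee_rot: [0.002, 0.998, 0.066, -0.009]
wrist_force: [0.3, -1.4, 0.3]
gripper_width: -0.002
turn [0.0033 0.0175 0.0001] shift cm [ 0.87 -0.21 14.08]
at [0.6855 0.2965 0.1889] t 7.8167 F [ 0.27 -1.43  0.25]
```

```bash
python3 -m jog '[0,0.017,0,0.6,-0.2,3,0, 0,0.017,0,0.8,-0.2,6,0, 0,0.017,0,0.8,-0.2,9,0, 0,0.017,0,0.8,-0.2,12,0, 0,0.017,0,0.8,-0.2,13.5,0, 0,0.017,0,0.8,-0.2,14.1,0, 0,0.017,0,0.8,-0.2,14.1,0, 0,0.017,0,0.8,-0.2,14.1,0]'
python3 -c "
from h import *
ex=np.array([np.cos(.132),np.sin(.132)])
delta([*(np.array([.632,.291])+.011*ex),.048],7.6);caps(400,480)"
```

```text
time: 8.48
position: [0.6956, 0.3011, 0.0537]
ee_rot: [-0.001, 0.998, 0.066, 0.005]
wrist_force: [0.3, 0.4, 0.6]
gripper_width: 0.003
turn [-0.0007 -0.0099 -0.0005] shift cm [-5.34  0.17  0.52]
at [0.6956 0.3011 0.0537] t 8.4833 F [0.29 0.43 0.6 ]
red n 326 cx 434.4171779141104 cy 220.27300613496934 top 210
```

```bash
python3 -m jog '[0,-0.01,0,-0.6,0.2,0.3,0, 0,-0.01,0,-1.2,0.2,0.5,0, 0,-0.01,0,-1.8,0.2,0.5,0, 0,-0.01,0,-2.4,0.2,0.5,0, 0,-0.01,0,-3,0.2,0.5,0, 0,-0.01,0,-3.5,0.2,0.5,0, 0,-0.01,0,-3.9,0.2,0.5,0, 0,-0.01,0,-4.2,0.2,0.5,0, 0,-0.01,0,-4.4,0.2,0.5,0, 0,-0.01,0,-4.4,0.2,0.5,0]'
python3 -c "
from h import *
ex=np.array([np.cos(.132),np.sin(.132)])
delta([*(np.array([.632,.291])+.011*ex),.048],7.6);caps(400,480)"
python3 -m jog '[0,0,0,-0.3,0,0,0, 0,0,0,-0.6,0,0,0, 0,0,0,-0.9,0,0,0, 0,0,0,-1.2,0,0,0, 0,0,0,-1.5,0,0,0, 0,0,0,-1.8,0,0,0, 0,0,0,-1.8,0,0,0]'
python3 - <<'E'
from h import *
delta([.612,.2885,.048],7.6)
a=caps(390,480); cv2.imwrite("pics/s7.png",cv2.resize(a[170:290,350:550,::-1],None,fx=4,fy=4))
E
```

```text
time: 9.37
position: [0.6504, 0.2932, 0.0464]
ee_rot: [0.0, 0.998, 0.066, -0.002]
wrist_force: [-0.7, -0.4, 0.2]
gripper_width: -0.0
turn [-0.      0.0032  0.0003] shift cm [-0.75 -0.02 -0.16]
at [0.6504 0.2932 0.0464] t 9.3667 F [-0.69 -0.41  0.19]
red n 205 cx 429.1707317073171 cy 221.85365853658536 top 213
time: 10.0
position: [0.6309, 0.2905, 0.0458]
ee_rot: [0.001, 0.998, 0.067, -0.003]
wrist_force: [0.6, -1.0, -0.1]
gripper_width: -0.001
turn [0.0006 0.0062 0.0006] shift cm [-1.9  -0.05 -0.21]
at [0.6309 0.2905 0.0458] t 10.0 F [ 0.63 -0.96 -0.13]
red n 202 cx 423.6237623762376 cy 214.76237623762376 top 205
```

View pics/s7.png

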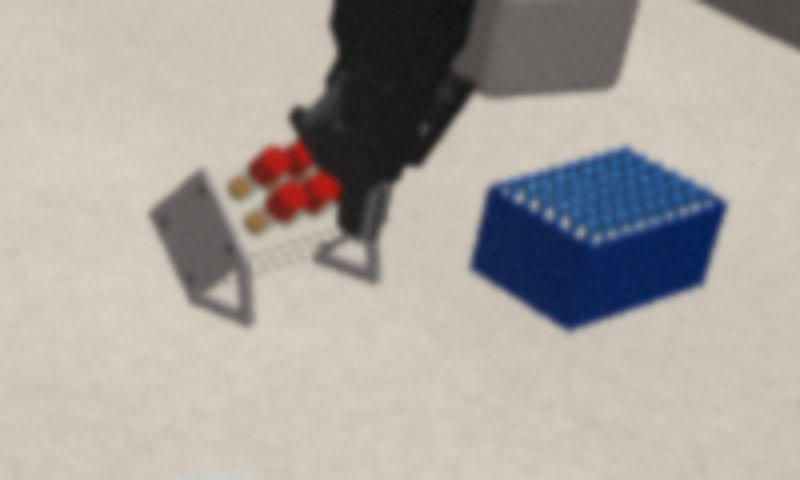

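Rack A is rolling the same way, its caps at crop (290,190). Continuing.

```bash
python3 -m jog '[0,0,0,-0.3,0,0,0, 0,0,0,-0.6,0,0,0, 0,0,0,-0.9,0,0,0, 0,0,0,-1.2,0,0,0, 0,0,0,-1.5,0,0,0, 0,0,0,-1.5,0,0,0, 0,0,0,-1.5,0,0,0]'
python3 -c "
from h import *
caps(370,480)"
python3 -m jog '[0,0,0,-0.2,0,0,0, 0,0,0,-0.4,0,0,0, 0,0,0,-0.4,0,0,0, 0,0,0,-0.4,0,0,0, 0,0,0,-0.4,0,0,0, 0,0,0,-0.4,0,0,0]'
python3 -c "
from h import *
caps(370,480)"
```

```text
time: 10.63
position: [0.6177, 0.2889, 0.0465]
ee_rot: [0.0, 0.998, 0.066, -0.002]
wrist_force: [0.3, 0.1, 0.6]
gripper_width: -0.001
red n 214 cx 415.4766355140187 cy 206.52336448598132 top 198
time: 11.18
position: [0.6141, 0.2883, 0.0465]
ee_rot: [0.0, 0.998, 0.066, -0.001]
wrist_force: [-0.1, -0.3, 0.5]
gripper_width: -0.0
red n 262 cx 407.4236641221374 cy 199.3740458015267 top 191
```

```bash
python3 -m jog '[0,0,0,0,0,0,0, 0,0,0,0,0,0,0]'
python3 -c "
from h import *
caps(370,480)"
python3 -m jog '[0,0,0,2,0,0,0, 0,0,0,4,0,0,0, 0,0,0,7,0,0,0, 0,0,0,8,0,-2,0, 0,0,0,8,0,-6,0, 0,0,0,8,0,-10,0, 0,0,0,8,0,-14,0, 0,0,0,8,0,-18,0, 0,0,0,8,0,-20,0, 0,0,0,8,0,-20,0]'
python3 - <<'E'
from h import *
a=env.read_camera("scene"); 
cv2.imwrite("pics/s8.png",a[:,:,::-1])
n,L,st,ce=cv2.connectedComponentsWithStats(cv2.dilate(red(a),np.ones((7,7))))
for i in range(1,n):
    if 180<ce[i][1]<290 and 230<ce[i][0]<500: print(st[i],ce[i],onz("scene",ce[i],.104).round(3))
# displacement of blue / others between start and now (blue mask, scene)
b0=cv2.imread("pics/scene0.png")[:,:,::-1].copy()
for nm,(x0,x1,y0,y1) in dict(blue=(160,230,240,300),tip=(465,535,205,255),dish=(380,440,280,330),media=(260,312,280,370),dishc=(70,140,305,355)).items():
    p=[cv2.cvtColor(np.ascontiguousarray(k[y0:y1,x0:x1]),cv2.COLOR_RGB2GRAY).astype(np.float32) for k in (b0,a)]
    print(nm,cv2.phaseCorrelate(*p))
E
```

```text
time: 11.4
position: [0.6141, 0.2883, 0.0465]
ee_rot: [0.0, 0.998, 0.066, -0.001]
wrist_force: [0.7, 0.3, -0.4]
gripper_width: 0.005
red n 267 cx 407.3632958801498 cy 199.374531835206 top 191
time: 12.28
position: [0.6972, 0.3004, 0.2537]
ee_rot: [-0.002, 0.998, 0.066, 0.004]
wrist_force: [0.8, 0.6, 0.8]
gripper_width: 0.0
[391 188  40  23 679] [410.53902798 198.95729013] [[0.53  0.272 0.104]]
[283 194  42  24 705] [303.74184397 205.43971631] [[0.468 0.009 0.104]]
blue ((-0.05006736480940788, -0.04025121971932677), 0.9458299511008792)
tip ((0.022248133319692442, -0.0323441817311334), 0.910290946662426)
dish ((-0.06235674249570522, 0.024379589288145098), 0.9918822269439698)
media ((-0.09376278454464426, 0.0003609193248124143), 0.971150826034232)
dishc ((0.0014264789376383646, 0.025702928644431466), 1.0667768176396688)
```

View pics/s8.png

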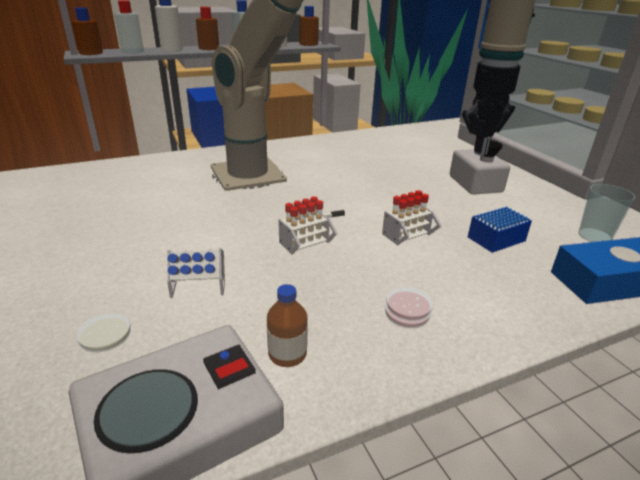

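Both red racks stand upright at (305,225) and (411,215). The blue rack and the other items have not shifted, and the marker cap is still at (338,213). Handing in.

```bash
python3 -m jog '[0,0,0,0,0,0,0, 0,0,0,0,0,0,0]'; python3 -c "
from workcell import env
print(env.close_job())"
```

```text
time: 12.5
position: [0.6929, 0.2985, 0.2442]
ee_rot: [0.001, 0.998, 0.066, -0.003]
wrist_force: [-0.4, 0.5, -0.1]
gripper_width: -0.003
the job is handed in; nothing more can be done
None
```

I pushed both red-capped racks over slowly with the shut fingertip. They now stand upright on their flat bases, and I handed the job in at 12.5 s; no verdict is reported.

- **Red racks:** In the last scene picture the cap centres were about 10 mm from where upright racks on unmoved heels would put them, against a 60 mm limit. I judged "upright" by eye and from cap positions; I did not measure the tilt angle. The highest wrist reading I saw at the end of a move was about 1.5 N.
- **Other things:** Between the first and last scene pictures the blue rack, tip box, Petri dishes and media bottle moved less than 0.1 px. I only checked the marker by eye, and its cap is still at the same place. The gripper ended clear of everything, at 0.24 m.
- **Disagreement:** The camera views showed the fingertip about 20 mm higher than the reported TCP. I did not resolve this; I pushed at a reported height of about 0.047 m, which put the tip below the cap rims either way.

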